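# Gauge a piston pin: go passes, no-go stops

### The arm

A 7-joint arm with a two-finger parallel gripper is mounted at the origin on the work surface. World frame = base frame: x ahead of the robot, y to its left, z up, the work surface at z = 0. Lengths are in m, angles in rad, forces in N, time in s.
With the tool pointing down it reaches from about 0.4 to 0.925 m from the base axis. Payload 5.6 kg.
Tool frame: the origin (TCP) lies on the centre line of the jaws, within the pads' length; the fingertips stand 14 mm ahead of it and the grasp point (between the pads) lies 5 mm behind it (env.finger_overhang is the distance from the TCP to the fingertips, in m); y points along the fingers, z is the direction in which the jaws open and shut, and the axes are right-handed (so a half turn about y gives the same grasp; the last joint's range is limited). The gripper opens to 85 mm and grips with 20 to 120 N. Pads are 22 mm wide; open, the fingers measure 114 mm over their backs; the gripper's body (76 mm by 85 mm) begins 54 mm behind the grasp point. The pads swing forward as they close: fully open they stand 13 mm farther back than shut.
Start: joints at [1.263, 0.468, -0.012, 1.603, 0.006, 1.071, -0.056], TCP at [0.17, -0.627, 0.245] pointing down, gripper open.
Joint ranges: [-2.53, 2.53], [-0.31, 2.02], [-1.57, 1.55], [0.28, 2.44], [-1.29, 4.43], [0.15, 1.84], [-2.92, 2.92]. Speed limits (rad/s): [2.57, 2.57, 3.14, 3.14, 3.14, 3.14, 3.14].

### API

Orientations are given as a unit quaternion [x, y, z, w].
In Python, from plant import env gives the robot as it stands.
- The arm moves only by the shell command python3 -m inch 'ROWS' [FORCE]. ROWS is JSON, a list of rows, each a list of 5 numbers: the opening, from -1 (shut) to 1 (fully open), so that 0 is half open, then the shift along the tool's x, y, z scaled (see below), then the turn about the tool's y scaled (see below). In form: [[jaw, tx, ty, tz, twist], ...]. A call has 1 to 20 rows; each row is the pose to reach, as a shift and turn from the pose measured when the call began, along the tool's axes at that moment; what a row does not reach only later rows make up. The controller multiplies each number of a shift by 0.1 m and each number of a turn by 45 degrees. A row lasts 1/12 s, in which the tool goes at most 41.7 mm and 7.16 degrees, less where a joint would pass 70% of its speed; a pose out of reach is approached as far as the arm can. A call with a number of a shift or a turn outside -1 to 1 is refused whole. A call with a gripper value outside its range is refused whole. The fingers move at their own pace and stop on an object; FORCE is the grip in N (left out, the last holds). Time passes only in rows, so rows that repeat a pose let the fingers close. It gives the time, the measured TCP pose, the force and the opening at its end, in the units of the state.
- env.get_state(): the state, without advancing time (a new reading comes with each control period).
- env.snapshot(name): name is "side" or "top"; returns (picture, depth): 400x640x3 uint8, red, green, blue; 400x640 float32, m along the optical axis (not along the pixel's ray), 0 where there is no reading.
- env.camera_params(name): a dict with "intrinsics" (3x3 intrinsics, pixels), "eye" and "orientation" of the camera in the world. Camera axes: x right, y down, z forward; pixel columns grow to the right and rows downward; lengths in m; the calibration is good to about 2 mm. A picture is of the moment at which its call begins. camera_params takes no time and is no camera call.
- env.close_job(): hands the job in, once; it reports no verdict.
The state is a dict: "clock": time; "joint_positions": joint angles; "dq": joint speeds; "joint_torque": joint torques, N m; "position": TCP position; "tcp_rot": TCP orientation; "wrist_force": force on the tool from outside, world axes, zero at the start; "torque": the same for the moment, N m; "grip_width": finger opening in m.
Only numpy, scipy, OpenCV 4.12 (cv2) and the standard library are available. Lean on these libraries where they do the work, as an engineer would, in place of code of your own. Each camera call takes 0.05 s, during which the arm holds its last target. There are 200 camera calls.

### The job

Gauge the piston pin that lies on the pair of vee blocks: keeping it square across the upright snap gauge, push it gently down through the upper (go) gap and on against the lower (no-go) anvil, which must stop it. Lean on that stop lightly and steadily for half a second or more, never forcing the gauge. Then lift the pin out and lay it gently in the free notch of the wooden rack beside the passed pins, leaving everything else where it is.

Things in the scene. Friction and masses are not known exactly. Their poses are not given: they have to be found in the camera images.
- pin: the piston pin to be gauged: plain hollow steel cylinder, 30 mm in diameter, 100 mm long, about 0.33 kg. Origin at its middle, on its axis; x runs along it (y and z may be rolled any way). At first it lies level across the vee blocks
- vrest: fixed pair of steel vee blocks on a dark plate, 130 by 80 mm, 12 mm thick. Origin: centre of the plate's underside; z up, x along the pin. Blocks 16 mm thick (x), 60 mm wide, top 49 mm over the bench, at x = +39 and -39 mm: 62 mm free between them, so the pin can be taken round its middle. Its axis lies 55 mm over the bench
- gauge: fixed limit snap gauge: dark C frame, 18 mm thick (x), 124 mm wide (y), top at z = 122 mm, gap open upward, clamped in a green foot 96 (x) by 116 (y) by 14 mm. Origin: centre of the foot's underside; z up, y across the gap. The pin goes in lying along x, at y = 0, straight down. Delicate: over 20 N spoils it. On its -x side a 22 mm clamp knob at z = 34 mm reaches to x = -50 mm
- gap_mouth (a point): centre of the gap's open top (gauge z = 122 mm), axes as the gauge's. 45 degree slopes narrow it from 44 mm to the go gap: 31.8 mm wide, from 6 to 12 mm below this point, between a long flat anvil on the -y arm and the go anvil on the +y arm. A pin held round its middle enters with its middle at x = -35 or +35 mm, the fingers beside the frame. The yoke's top is 58 mm below
- rack: fixed wooden rack: board 100 (x) by 206 (y) mm, 12 mm thick, with two notched rails (12 mm thick, top 45 mm over the bench) at x = +39 and -39 mm, 66 mm free between them for the fingers. Vee notches at y = -66, 0 and +66 mm; a pin lies in them along x, axis 53 mm over the bench. Origin: centre of the board's underside, z up. The notch at y = -66 mm is free
- free_notch (a point): where the middle of a pin's axis is when it lies in the free notch (rack x = 0, y = -66 mm, z = 53 mm); x along the notch, z up
- passed_a: passed piston pin, same shape as the one to gauge, lying in the rack's notch at y = +66 mm. Origin at its middle, x along it
- passed_b: passed piston pin, same shape, lying in the rack's middle notch. Origin at its middle, x along it
- piston: bystander: aluminium piston, 85 mm in diameter, 70 mm high, standing upright. Origin: centre of its underside
- oilcan: bystander: red oil can, 60 mm in diameter, 78 mm high, thin brass spout up to 138 mm. Origin: centre of its underside
- nogo: the lower, no-go anvil on the +y arm: a square block, 10 mm high, leaving a gap of 26 mm to the flat anvil. It is clamped in the arm's slot, its upper edge anywhere from gauge z = 82 to 94 mm: find it by feel. It stops the pin with its axis 8 to 12 mm above that edge. A fair trial pushes down with 5 to 7 N. Origin: fixed point at the slot's top (gauge y = 30.5, z = 94 mm); axes as the gauge's
Mind the look-alikes: they are no part of the job. Leave any purple look-alike of the pin alone. Of the things that look like the rack, the smallest one is meant.

How it is judged:
By the outcome, as a careful person would: the job done as asked, in the order asked, and still so for the second after the job is handed in, with the robot touching nothing.
It also fails if it takes over 72 s, if anything falls off the work surface, if the arm or the gripper's body presses on something with over 40 N, if the wrist force passes 120 N, or if a joint passes its speed limit or range.

## Working session

There is one attempt and no reset: what is moved stays moved. The work goes in short steps, Python scripts to look and compute and a shell command to move; the robot and the scene stay as the last step left them, time stands still between calls to the robot, and variables do not carry over. Pictures are saved under pics/ and viewed, on a budget of 10 in all, crops included, one or two more only if the job needs it, and the job is handed in when it is done.

```bash
ls; mkdir -p pics; python3 - <<'E'
from plant import env
import cv2,numpy as np
for n in("side","top"):
    p,d=env.snapshot(n); np.savez(f"pics/{n}0.npz",p=p,d=d); cv2.imwrite(f"pics/{n}0.png",p[:,:,::-1])
    print(n,env.camera_params(n))
print(env.get_state(),env.finger_overhang)
E
```

```text
pics
side {'intrinsics': array([[460.44658459,   0.        , 316.78928146],
       [  0.        , 460.44658459, 205.86315693],
       [  0.        ,   0.        ,   1.        ]]), 'eye': array([0.36565656, 1.04457036, 0.90102939]), 'orientation': array([-0.03134193,  0.89460668, -0.44510224,  0.02409494])}
top {'intrinsics': array([[378.55844295,   0.        , 308.32349243],
       [  0.        , 378.55844295, 198.79197121],
       [  0.        ,   0.        ,   1.        ]]), 'eye': array([0.36359227, 0.03976501, 1.09693987]), 'orientation': array([ 0.71047347, -0.70089702,  0.05280745, -0.034383  ])}
{'clock': 0.1, 'joint_positions': array([ 1.26301308,  0.46834756, -0.01161537,  1.60352688,  0.00599428,
        1.07139519, -0.05629694]), 'dq': array([-0.00056101, -0.00215141,  0.00010954, -0.00257364, -0.00069407,
       -0.0001061 ,  0.0015676 ]), 'joint_torque': array([ 7.91571165e-04, -5.33518624e+01,  2.14983331e-02, -2.51968074e+01,
        1.15097911e-02,  4.25873412e-03,  4.80653239e-05]), 'position': array([ 0.16992652, -0.62689906,  0.24439756]), 'tcp_rot': array([-0.09343703,  0.70149053, -0.70035175,  0.09320935]), 'wrist_force': array([-0.9582577 , -0.42681788,  0.11880035]), 'torque': array([-0.04380176,  0.02269833, -0.00360084]), 'grip_width': 0.085289519987573} 0.014
```

View pics/top0.png

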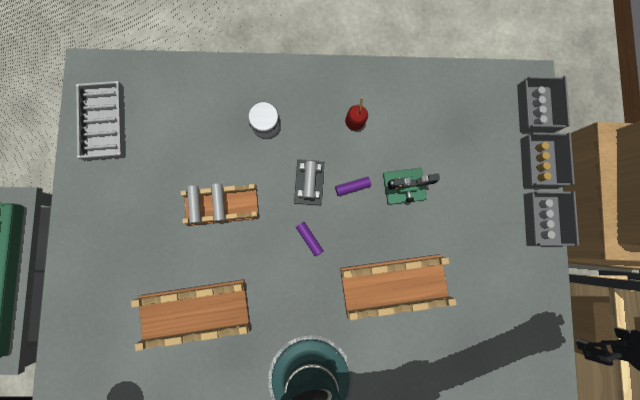

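View pics/side0.png

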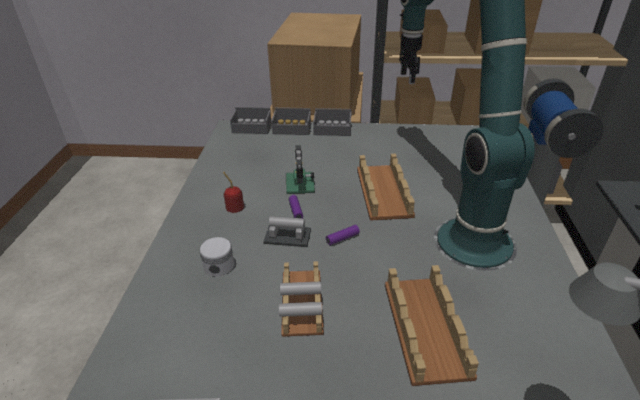

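The top view shows the vee rest with the steel pin at (310,180), the gauge at (405,187) with its knob at (409,200), and the piston and oil can at (264,117) and (357,117). The purple look-alikes are at (352,186) and (310,239).

Rack candidates are (220,205), (192,315) and (397,288). The one at (220,205) is the smallest and holds the two passed pins, so it is the one meant. Its free notch is at about (243,203).

```bash
cat > h.py <<'E'
import numpy as np,cv2
from plant import env
from scipy.spatial.transform import Rotation as R
def cloud(n,p,d):
    c=env.camera_params(n);K=c["intrinsics"];v,u=np.mgrid[:400,:640]
    r=np.stack([(u-K[0,2])/K[0,0],(v-K[1,2])/K[1,1],np.ones(u.shape)],-1)*d[...,None]
    P=R.from_quat(c["orientation"]).apply(r.reshape(-1,3)).reshape(400,640,3)+c["eye"]
    P[d==0]=np.nan; return P
def pca(q):
    m=q.mean(0);w=np.linalg.svd(q-m,full_matrices=False)[2][0];w=w if w[0]>0 else -w
    t=(q-m)@w; return m+w*(t.max()+t.min())/2,np.degrees(np.arctan2(w[1],w[0])),np.ptp(t)
def rect(q): return cv2.minAreaRect((q[:,:2]*1000).astype(np.float32))
E
python3 - <<'E'
from h import *
for n in("top","side"):
    z=np.load(f"pics/{n}0.npz");p,d=z["p"],z["d"];P=cloud(n,p,d);hsv=cv2.cvtColor(p,cv2.COLOR_RGB2HSV)
    X,Y,Z=P[...,0],P[...,1],P[...,2]
    S,H,V=hsv[...,1],hsv[...,0],hsv[...,2]
    print(n,"bench z",np.nanmedian(Z[(abs(X-.45)<.05)&(abs(Y)<.3)]))
    if n=="top":
        for uv in[(310,180),(405,187),(220,205),(194,203),(218,203),(409,200),(392,183),(432,180)]: print(uv,P[uv[1],uv[0]].round(3))
        box={}
        for k,(u0,u1,v0,v1) in dict(pin=(290,330,150,212),gauge=(378,442,162,212),rack=(176,264,178,230)).items(): 
            q=P[v0:v1,u0:u1].reshape(-1,3);q=q[q[:,2]>.01];box[k]=(np.nanmin(q,0)-.02,np.nanmax(q,0)+.02)
    def inb(k): a,b=box[k]; return (X>a[0])&(X<b[0])&(Y>a[1])&(Y<b[1])
    pin=inb("pin")&(Z>.056)&(S<60); print("pin",pin.sum(),pca(P[pin][:,:2]),np.percentile(Z[pin],[50,95]), rect(P[pin]))
    m=inb("pin")&(Z>.006)&(Z<.02)&(S<60)&(V<90); print("plate",m.sum(),rect(P[m]))
    g=inb("gauge")&(H>55)&(H<90)&(S>90)&(Z>.005)&(Z<.025); print("foot",g.sum(),rect(P[g]),np.median(Z[g]))
    g=inb("gauge")&(Z>.112)&(Z<.132); print("gtop",g.sum(),pca(P[g][:,:2]),rect(P[g]),np.median(Z[g]))
    r=inb("rack")&(H<25)&(S>60)&(Z>.005); print("rack",r.sum(),rect(P[r]))
    r=inb("rack")&(H<25)&(S>50)&(Z>.035)&(Z<.055); print("rails",r.sum(),rect(P[r]))
    r=inb("rack")&(Z>.056)&(S<60);nl,l=cv2.connectedComponents(r.astype(np.uint8))
    for i in range(1,nl):
        if (l==i).sum()>30: print("passed",(l==i).sum(),pca(P[l==i][:,:2]),np.percentile(Z[l==i],95))
z=np.load("pics/top0.npz")["p"]
c=[cv2.resize(z[y:y+60,x:x+80],(640,480)[:2],interpolation=cv2.INTER_CUBIC) for x,y in((180,170),(290,150),(370,155))]
s=np.load("pics/side0.npz")["p"][140:200,265:345];c.append(cv2.resize(s,(640,480)))
im=np.vstack([np.hstack(c[:2]),np.hstack(c[2:])]);cv2.imwrite("pics/crop1.png",cv2.resize(im,(800,600))[:,:,::-1])
E
```

```text
top bench z 0.0007778545272636439
(310, 180) [0.543 0.01  0.071]
(405, 187) [ 0.531 -0.259  0.049]
(220, 205) [0.471 0.254 0.064]
(194, 203) [0.475 0.324 0.069]
(218, 203) [0.476 0.259 0.067]
(409, 200) [ 0.495 -0.272  0.042]
(392, 183) [ 0.53  -0.205  0.118]
(432, 180) [ 0.54  -0.311  0.121]
pin 380 (array([0.54821467, 0.01121339]), np.float64(-3.60232495087783), np.float64(0.10033054322252172)) [0.06747983 0.07188923] ((548.15625, 11.051019668579102), (29.653810501098633, 100.32496643066406), 86.72301483154297)
plate 481 ((547.4136352539062, 10.991558074951172), (80.05449676513672, 127.29939270019531), 86.6162338256836)
foot 683 ((540.5485229492188, -268.3265686035156), (92.10230255126953, 114.0046615600586), 8.636765480041504) 0.0135104895978575
gtop 236 (array([ 0.54122865, -0.26648602]), np.float64(-81.72468236061867), np.float64(0.12942722051382116)) ((542.9570922851562, -266.1953430175781), (21.954177856445312, 129.53233337402344), 9.324485778808594) 0.12052103902783612
rack 1789 ((478.8700256347656, 262.9370422363281), (99.46437072753906, 206.66162109375), 6.722037315368652)

[... 873 characters left out ...]
99 (array([ 0.54189712, -0.26463223]), np.float64(-81.68558229974053), np.float64(0.12902027280328)) ((541.9481811523438, -264.6424560546875), (17.760337829589844, 129.0767822265625), 8.024435997009277) 0.12033316063717325
rack 1575 ((478.6760559082031, 265.9818115234375), (99.47906494140625, 208.26220703125), 6.607606410980225)
rails 362 ((479.25738525390625, 264.9197082519531), (89.67806243896484, 206.53138732910156), 6.525820732116699)
passed 390 (array([0.47953694, 0.27090391]), np.float64(6.618762028238499), np.float64(0.09876175419381977)) 0.07001476530404475
passed 463 (array([0.47283483, 0.33606019]), np.float64(6.242213569849299), np.float64(0.09892615899804895)) 0.06999727417347049
```

View pics/crop1.png

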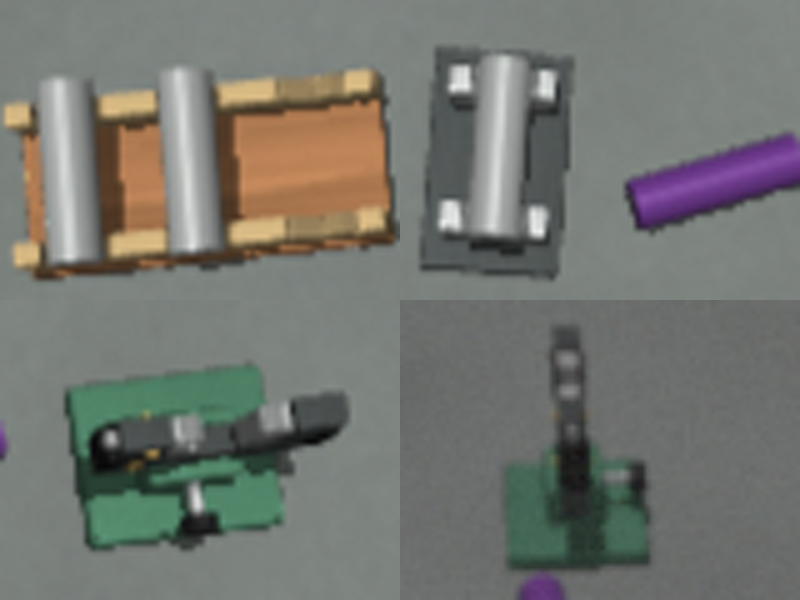

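The crop confirms the smallest rack: two passed pins on the left and empty notches at the right end. It also shows the steel pin on the vee blocks, and the gauge with its knob on the robot side. Measured sizes match the given ones: pin 100 mm, plate 127x80, rack 99x207, foot 92x114. Next I work out the shifts.

```bash
cat >> h.py <<'E'
def to(x,y,z,pinyaw):
    "shift (0.1 m) and twist (45 deg) from here to TCP x,y,z with jaws across a pin of that yaw (deg)"
    s=env.get_state();M=R.from_quat(s["tcp_rot"]).as_matrix()
    sh=M.T@(np.array([x,y,z])-s["position"])/.1
    jz=np.degrees(np.arctan2(M[1,2],M[0,2])); e=(pinyaw+90-jz+90)%180-90
    print("t",round(s["clock"],2),"pos",s["position"].round(4),"jaw ang",jz.round(2),"down",M[:,1].round(3),"F",s["wrist_force"].round(2),"T",s["torque"].round(2),"w",round(s["grip_width"],4))
    print("  shift",sh.round(3),"twist",round(-e/45,3))
E
python3 - <<'E'
from h import *
M=R.from_quat(env.get_state()["tcp_rot"]).as_matrix();print(M.round(3))
to(.548,.011,.2,-3.6)
E
```

```text
[[-0.965 -0.001  0.262]
 [-0.262  0.002 -0.965]
 [ 0.    -1.    -0.002]]
t 0.1 pos [ 0.1699 -0.6269  0.2444] jaw ang -74.83 down [-0.001  0.002 -1.   ] F [-0.96 -0.43  0.12] T [-0.04  0.02 -0.  ] w 0.0853
  shift [-5.318  0.452 -5.167] twist 0.417
```

```bash
python3 -m inch '[[0.4,-0.9,0,-0.86,0],[0.4,-0.9,0,-0.86,0],[0.4,-0.9,0,-0.86,0],[0.4,-0.9,0,-0.86,0]]' 40
python3 -m inch '[[0.4,-0.9,0,-0.86,0],[0.4,-0.9,0,-0.86,0],[0.4,-0.9,0,-0.86,0],[0.4,-0.9,0,-0.86,0]]'
python3 -m inch '[[0.4,-0.9,0,-0.86,0],[0.4,-0.9,0,-0.86,0],[0.4,-0.9,0,-0.86,0],[0.4,-0.9,0,-0.86,0]]'
python3 -c "from h import *;to(.548,.011,.15,-3.6)"
```

```text
clock: 0.43
position: [0.2401, -0.5129, 0.244]
tcp_rot: [-0.096, 0.703, -0.698, 0.098]
wrist_force: [0.2, 0.1, -0.7]
grip_width: 0.0599
clock: 0.77
position: [0.3072, -0.3995, 0.2446]
tcp_rot: [-0.099, 0.704, -0.696, 0.101]
wrist_force: [0.1, -0.5, -0.6]
grip_width: 0.0595
clock: 1.1
position: [0.3729, -0.2855, 0.2461]
tcp_rot: [-0.101, 0.704, -0.695, 0.105]
wrist_force: [-0.0, -0.1, -0.6]
grip_width: 0.0595
t 1.1 pos [ 0.3729 -0.2855  0.2461] jaw ang -73.21 down [ 0.004  0.013 -1.   ] F [-0.   -0.06 -0.58] T [-0.    0.02  0.02] w 0.0595
  shift [-2.526  1.006 -2.321] twist 0.453
```

```bash
python3 -m inch '[[0.4,-0.4,0.1,-0.4,0],[0.4,-0.84,0.2,-0.77,0],[0.4,-0.84,0.2,-0.77,0],[0.4,-0.84,0.2,-0.77,0],[0.4,-0.84,0.2,-0.77,0],[0.4,-0.84,0.2,-0.77,0]]'
python3 -m inch '[[0.4,-0.4,0.1,-0.4,0],[0.4,-0.84,0.2,-0.77,0],[0.4,-0.84,0.2,-0.77,0],[0.4,-0.84,0.2,-0.77,0],[0.4,-0.84,0.2,-0.77,0],[0.4,-0.84,0.2,-0.77,0]]'
python3 -m inch '[[0.4,-0.4,0.1,-0.4,0.15],[0.4,-0.84,0.2,-0.77,0.3],[0.4,-0.84,0.2,-0.77,0.45],[0.4,-0.84,0.2,-0.77,0.45],[0.4,-0.84,0.2,-0.77,0.45],[0.4,-0.84,0.2,-0.77,0.45],[0.4,-0.84,0.2,-0.77,0.45]]'
python3 -c "from h import *;to(.548,.011,.05,-3.6)"
```

```text
clock: 1.6
position: [0.4309, -0.1878, 0.2273]
tcp_rot: [-0.102, 0.704, -0.695, 0.105]
wrist_force: [-0.7, -0.3, 0.2]
grip_width: 0.0599
clock: 2.1
position: [0.4885, -0.0916, 0.2086]
tcp_rot: [-0.101, 0.704, -0.695, 0.104]
wrist_force: [-0.4, -0.2, -0.5]
grip_width: 0.0597
clock: 2.68
position: [0.5465, 0.0037, 0.1901]
tcp_rot: [0.024, 0.711, -0.703, -0.023]
wrist_force: [-0.1, -0.3, -0.0]
grip_width: 0.0599
t 2.68 pos [0.5465 0.0037 0.1901] jaw ang -93.75 down [ 0.002  0.011 -1.   ] F [-0.06 -0.28 -0.03] T [-0.03 -0.01  0.03] w 0.0599
  shift [-0.009  1.402 -0.058] twist -0.003
```

```bash
python3 -m inch '[[0.4,-0.01,0.3,-0.06,0],[0.4,-0.01,0.6,-0.06,0],[0.4,-0.01,0.85,-0.06,0],[0.4,-0.01,0.85,-0.06,0],[0.4,-0.01,0.85,-0.06,0]]'
python3 - <<'E'
from h import *
to(.548,.011,.05,-3.6)
im=[]
for n,(x,y) in(("top",(270,145)),("side",(247,190))):
    p,d=env.snapshot(n); im.append(cv2.resize(p[y:y+75,x:x+80],(400,375),interpolation=cv2.INTER_CUBIC))
cv2.imwrite("pics/c2.png",np.hstack(im)[:,:,::-1])
E
```

```text
clock: 3.1
position: [0.5471, 0.0088, 0.1047]
tcp_rot: [0.024, 0.71, -0.703, -0.024]
wrist_force: [-0.4, -0.3, 0.2]
grip_width: 0.0597
t 3.1 pos [0.5471 0.0088 0.1047] jaw ang -93.87 down [-0.001  0.01  -1.   ] F [-0.4  -0.26  0.24] T [-0.01 -0.05 -0.01] w 0.0597
  shift [-0.008  0.548 -0.017] twist -0.006
```

View pics/c2.png

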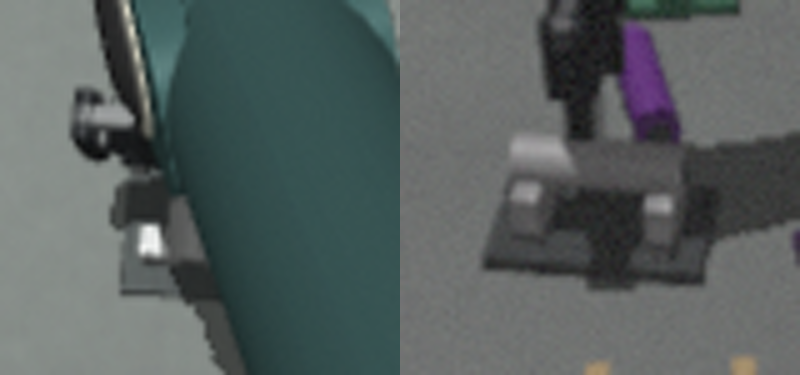

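The side crop shows the jaws (585,110) directly over the middle of the pin (600,160). Descending and gripping lightly.

```bash
python3 -m inch '[[0.4,-0.01,0.25,-0.02,0],[0.4,-0.01,0.45,-0.02,0],[0.4,-0.01,0.55,-0.02,0],[0.4,-0.01,0.55,-0.02,0],[0.4,-0.01,0.55,-0.02,0]]' 
python3 -m inch '[[-0.6,0,0,0,0],[-0.6,0,0,0,0],[-0.6,0,0,0,0],[-0.6,0,0,0,0],[-0.6,0,0,0,0],[-0.6,0,0,0,0]]' 25
python3 -c "from h import *;to(.548,.011,.05,-3.6)"
```

```text
clock: 3.62
position: [0.551, 0.012, 0.0528]
tcp_rot: [0.025, 0.711, -0.703, -0.022]
wrist_force: [0.2, 0.3, 0.6]
grip_width: 0.0597
clock: 4.12
position: [0.552, 0.0101, 0.0545]
tcp_rot: [0.027, 0.71, -0.704, -0.021]
wrist_force: [-0.6, -3.8, 6.2]
grip_width: 0.0291
t 4.12 pos [0.552  0.0101 0.0545] jaw ang -93.89 down [ 0.008  0.008 -1.   ] F [-0.59 -3.75  6.24] T [-0.98  0.32  0.15] w 0.0291
  shift [ 0.041  0.045 -0.006] twist -0.006
```

```bash
python3 -m inch '[[0.0,0,0,0,0],[0.0,0.04,0.05,0.01,0],[0.0,0.04,0.05,0.01,0],[0.0,0.04,0.05,0.01,0]]' 
python3 -c "from h import *;to(.548,.0095,.05,-3.6)"
python3 -m inch '[[-0.6,0,0,0,0],[-0.6,0,0,0,0],[-0.6,0,0,0,0],[-0.6,0,0,0,0],[-0.6,0,0,0,0],[-0.6,0,0,0,0]]' 25
python3 -c "from h import *;to(.548,.0095,.05,-3.6)"
```

```text
clock: 4.45
position: [0.5474, 0.0096, 0.0492]
tcp_rot: [0.026, 0.71, -0.704, -0.022]
wrist_force: [-0.1, 0.1, -0.7]
grip_width: 0.0427
t 4.45 pos [0.5474 0.0096 0.0492] jaw ang -93.87 down [ 0.007  0.008 -1.   ] F [-0.07  0.12 -0.74] T [-0.01  0.03 -0.02] w 0.0427
  shift [-0.007 -0.008  0.001] twist -0.006
clock: 4.95
position: [0.5472, 0.0103, 0.0492]
tcp_rot: [0.026, 0.71, -0.703, -0.021]
wrist_force: [0.1, 2.6, 1.2]
grip_width: 0.0291
t 4.95 pos [0.5472 0.0103 0.0492] jaw ang -93.83 down [ 0.006  0.009 -1.   ] F [0.06 2.63 1.18] T [0.68 0.23 0.11] w 0.0291
  shift [-0.008 -0.008  0.008] twist -0.005
```

```bash
python3 -m inch '[[-0.6,0,0,0,0],[-0.6,0,0,0,0],[-0.6,0,-0.1,0,0],[-0.6,0,-0.3,0,0],[-0.6,0,-0.6,0,0],[-0.6,0,-0.95,0,0],[-0.6,0,-0.95,0,0],[-0.6,0,-0.95,0,0]]' 110
python3 - <<'E'
from h import *
to(.54,-.26,.19,8.4)
yaw=np.radians(8.4);c=np.array([.5415,-.2675]);A=np.array([[np.cos(yaw),np.sin(yaw)],[-np.sin(yaw),np.cos(yaw)]])
for n in("top","side"):
    z=np.load(f"pics/{n}0.npz");P=cloud(n,z["p"],z["d"]).reshape(-1,3)
    q=np.c_[(P[:,:2]-c)@A.T,P[:,2]]*1000
    q=q[(abs(q[:,0])<60)&(abs(q[:,1])<80)]
    print(n)
    f=q[(q[:,2]>8)&(q[:,2]<20)];print(" foot",np.percentile(f,[1,99],axis=0).round(1)[:,:2].tolist())
    for lo,hi in((100,110),(110,118),(118,126)):
        s=q[(q[:,2]>lo)&(q[:,2]<hi)];a=s[s[:,1]>0];b=s[s[:,1]<0]
        print(lo,hi,[(len(t),t.min(0).round(1)[:2].tolist(),t.max(0).round(1)[:2].tolist(),np.median(t[:,0]).round(1)) for t in(a,b) if len(t)])
    t=q[q[:,2]>118]; print(np.histogram(t[:,1],bins=range(-70,80,4)))
E
```

```text
clock: 5.62
position: [0.5477, 0.0087, 0.1461]
tcp_rot: [0.028, 0.71, -0.704, -0.02]
wrist_force: [0.3, -0.4, -4.2]
grip_width: 0.0274
t 5.62 pos [0.5477 0.0087 0.1461] jaw ang -93.9 down [ 0.01   0.008 -1.   ] F [ 0.27 -0.36 -4.24] T [-0.05 -0.02  0.02] w 0.0274
  shift [-0.11  -0.463  2.682] twist -0.273
top
 foot [[-46.6, -58.3], [47.6, 55.4]]
100 110 [(13, [-10.5, 18.0], [11.6, 60.1], np.float64(-5.9)), (18, [-9.6, -60.4], [8.4, -18.0], np.float64(-6.3))]
110 118 [(40, [-10.0, 14.1], [12.0, 65.8], np.float64(-0.1)), (29, [-8.4, -60.5], [9.2, -18.1], np.float64(-0.0))]
118 126 [(85, [-8.1, 16.2], [9.1, 63.3], np.float64(0.2)), (87, [-8.4, -63.7], [8.9, -17.1], np.float64(-0.1))]
(array([ 0,  5,  8, 10,  8, 10,  9, 10, 12,  2,  1,  7,  5,  1,  0,  0,  0,
        0,  0,  0,  0,  3,  6,  1,  1,  8,  9, 10, 10, 12,  8, 11,  5,  1,
        0,  0,  0]), array([-70, -66, -62, -58, -54, -50, -46, -42, -38, -34, -30, -26, -22,
       -18, -14, -10,  -6,  -2,   2,   6,  10,  14,  18,  22,  26,  30,
        34,  38,  42,  46,  50,  54,  58,  62,  66,  70,  74,  78]))
side
 foot [[-45.2, -54.2], [46.9, 59.9]]
100 110 [(17, [-6.5, 56.7], [10.1, 65.7], np.float64(3.4)), (15, [-7.0, -57.3], [9.7, -10.7], np.float64(0.7))]
110 118 [(15, [-7.8, 16.5], [9.4, 67.3], np.float64(1.5)), (16, [-8.4, -61.7], [9.5, -13.1], np.float64(0.1))]
118 126 [(37, [-7.4, 19.7], [9.3, 65.4], np.float64(-0.3)), (33, [-8.1, -60.1], [9.3, -15.6], np.float64(1.9))]
(array([0, 0, 1, 2, 3, 3, 5, 4, 3, 7, 0, 2, 3, 1, 0, 0, 0, 0, 0, 0, 0, 0,
       2, 3, 1, 2, 2, 4, 2, 3, 3, 5, 6, 5, 0, 0, 0]), array([-70, -66, -62, -58, -54, -50, -46, -42, -38, -34, -30, -26, -22,
       -18, -14, -10,  -6,  -2,   2,   6,  10,  14,  18,  22,  26,  30,
        34,  38,  42,  46,  50,  54,  58,  62,  66,  70,  74,  78]))
```

```bash
python3 -m inch '[[-0.6,0,-0.1,0.3,0],[-0.6,-0.1,-0.2,0.6,0],[-0.6,-0.1,-0.2,0.9,0],[-0.6,-0.1,-0.2,0.9,0],[-0.6,-0.1,-0.2,0.9,0],[-0.6,-0.1,-0.2,0.9,0]]'
python3 -m inch '[[-0.6,0,0,0.3,0],[-0.6,-0.1,0,0.6,0],[-0.6,-0.1,0,0.9,0],[-0.6,-0.1,0,0.9,0],[-0.6,-0.1,0,0.9,0],[-0.6,-0.1,0,0.9,0]]'
python3 -c "from h import *;to(.575,-.2625,.162,8.4)"
```

```text
clock: 6.12
position: [0.5501, -0.0818, 0.1638]
tcp_rot: [0.027, 0.71, -0.703, -0.022]
wrist_force: [0.8, 0.9, -3.7]
grip_width: 0.0271
clock: 6.62
position: [0.5535, -0.1703, 0.1621]
tcp_rot: [0.026, 0.711, -0.703, -0.022]
wrist_force: [0.7, 1.0, -3.0]
grip_width: 0.0274
t 6.62 pos [ 0.5535 -0.1703  0.1621] jaw ang -93.83 down [ 0.006  0.011 -1.   ] F [ 0.66  0.98 -3.04] T [-0.    0.01  0.04] w 0.0274
  shift [-0.276 -0.008  0.905] twist -0.272
```

```bash
python3 -m inch '[[-0.6,-0.1,0,0.3,-0.09],[-0.6,-0.2,0,0.6,-0.18],[-0.6,-0.28,0,0.9,-0.27],[-0.6,-0.28,0,0.9,-0.27],[-0.6,-0.28,0,0.9,-0.27],[-0.6,-0.28,0,0.9,-0.27],[-0.6,-0.28,0,0.9,-0.27]]'
python3 - <<'E'
from h import *
to(.575,-.2625,.145,8.4)
im=[]
for n,(x,y) in(("top",(370,145)),("side",(260,125))):
    p,d=env.snapshot(n); np.savez(f"pics/{n}1.npz",p=p,d=d); im.append(cv2.resize(p[y:y+75,x:x+80],(400,375),interpolation=cv2.INTER_CUBIC))
cv2.imwrite("pics/c3.png",np.hstack(im)[:,:,::-1])
E
```

```text
clock: 7.2
position: [0.5758, -0.2591, 0.1609]
tcp_rot: [-0.05, 0.709, -0.701, 0.055]
wrist_force: [0.6, 1.1, -3.0]
grip_width: 0.0275
t 7.2 pos [ 0.5758 -0.2591  0.1609] jaw ang -81.49 down [ 0.005  0.012 -1.   ] F [ 0.59  1.13 -2.95] T [0.01 0.   0.01] w 0.0275
  shift [0.014 0.159 0.034] twist 0.002
```

View pics/c3.png

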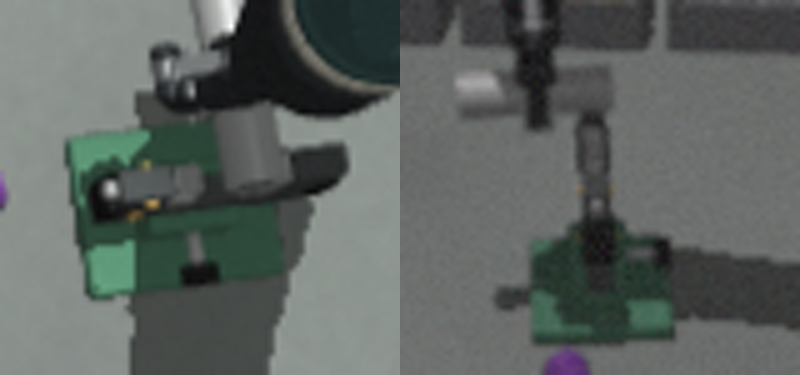

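The top crop shows the pin end (250,165) over the gap, and the side crop shows the pin level above the frame with the fingers beside it. Correcting the 3 mm sideways error, then coming down in small felt steps.

```bash
python3 -m inch '[[-0.6,0.01,0,0.04,0],[-0.6,0.01,0.08,0.04,0],[-0.6,0.01,0.16,0.04,0],[-0.6,0.01,0.16,0.04,0],[-0.6,0.01,0.16,0.04,0]]'
python3 -c "from h import *;to(.575,-.2625,.130,8.4)"
```

```text
clock: 7.72
position: [0.5748, -0.2634, 0.144]
tcp_rot: [-0.051, 0.71, -0.701, 0.054]
wrist_force: [-0.5, -0.3, -3.3]
grip_width: 0.0274
t 7.72 pos [ 0.5748 -0.2634  0.144 ] jaw ang -81.52 down [ 0.003  0.013 -1.   ] F [-0.47 -0.27 -3.28] T [ 0.01 -0.03  0.05] w 0.0274
  shift [-0.003  0.14  -0.007] twist 0.002
```

```bash
python3 - <<'E'
from h import *
# pin vs gap axis in top view now: shaded pin points above z=.13, in gauge frame
yaw=np.radians(8.4);c=np.array([.5415,-.2675]);A=np.array([[np.cos(yaw),np.sin(yaw)],[-np.sin(yaw),np.cos(yaw)]])
for n in("top","side"):
    p,d=env.snapshot(n);np.savez(f"pics/{n}2.npz",p=p,d=d);P=cloud(n,p,d).reshape(-1,3)
    q=np.c_[(P[:,:2]-c)@A.T,P[:,2]]*1000
    s=q[(q[:,0]>-25)&(q[:,0]<18)&(abs(q[:,1])<25)&(q[:,2]>138)&(q[:,2]<175)]
    if len(s): print(n,len(s),s.min(0).round(1),s.max(0).round(1),pca(s[:,:2])[1])
E
```

```text
top 170 [-15.6 -15.9 139.6] [ 17.9  15.  168.3] 7.023843242841275
side 90 [-14.1  -1.6 139.5] [ 16.5  22.1 166. ] 0.2607907272243889
```

```bash
python3 -m inch '[[-0.6,0,0.06,0,0],[-0.6,0,0.12,0,0],[-0.6,0,0.16,0,0],[-0.6,0,0.16,0,0],[-0.6,0,0.16,0,0]]'
python3 -c "from h import *;to(.575,-.2625,.114,8.4)"
python3 -m inch '[[-0.6,0,0.02,0,0],[-0.6,0,0.04,0,0],[-0.6,0,0.06,0,0],[-0.6,0,0.06,0,0],[-0.6,0,0.06,0,0]]'
python3 -c "from h import *;to(.575,-.2625,.114,8.4)"
```

```text
clock: 8.23
position: [0.5753, -0.2634, 0.1284]
tcp_rot: [-0.05, 0.709, -0.701, 0.054]
wrist_force: [-0.0, -0.0, -3.2]
grip_width: 0.0269
t 8.23 pos [ 0.5753 -0.2634  0.1284] jaw ang -81.53 down [ 0.004  0.012 -1.   ] F [-0.03 -0.03 -3.2 ] T [-0.   -0.02 -0.  ] w 0.0269
  shift [ 0.002  0.144 -0.008] twist 0.002
clock: 8.65
position: [0.5752, -0.2633, 0.1223]
tcp_rot: [-0.05, 0.709, -0.701, 0.054]
wrist_force: [-0.1, 0.1, -2.7]
grip_width: 0.0275
t 8.65 pos [ 0.5752 -0.2633  0.1223] jaw ang -81.52 down [ 0.004  0.012 -1.   ] F [-0.1   0.07 -2.67] T [ 0.02 -0.04  0.  ] w 0.0275
  shift [ 0.002  0.083 -0.007] twist 0.002
```

```bash
for i in 1; do :; done
python3 -m inch '[[-0.6,0,0.02,0,0],[-0.6,0,0.04,0,0],[-0.6,0,0.04,0,0],[-0.6,0,0.04,0,0]]'
python3 -c "from h import *;to(.575,-.2625,.114,8.4)"
python3 -m inch '[[-0.6,0,0.02,0,0],[-0.6,0,0.04,0,0],[-0.6,0,0.04,0,0],[-0.6,0,0.04,0,0]]'
python3 -c "from h import *;to(.575,-.2625,.110,8.4)"
```

```text
clock: 8.98
position: [0.5751, -0.2632, 0.1181]
tcp_rot: [-0.051, 0.709, -0.701, 0.054]
wrist_force: [-0.6, 0.2, -3.0]
grip_width: 0.0274
t 8.98 pos [ 0.5751 -0.2632  0.1181] jaw ang -81.52 down [ 0.004  0.013 -1.   ] F [-0.63  0.18 -3.03] T [-0.02 -0.01  0.03] w 0.0274
  shift [ 0.     0.041 -0.006] twist 0.002
clock: 9.32
position: [0.5753, -0.2637, 0.1141]
tcp_rot: [-0.05, 0.709, -0.701, 0.054]
wrist_force: [1.1, -2.0, -3.2]
grip_width: 0.0272
t 9.32 pos [ 0.5753 -0.2637  0.1141] jaw ang -81.53 down [ 0.004  0.012 -1.   ] F [ 1.08 -2.05 -3.24] T [-0.41 -0.14 -0.01] w 0.0272
  shift [ 0.001  0.041 -0.012] twist 0.001
```

```bash
python3 -m inch '[[-0.6,0,0,0.01,0],[-0.6,0,0,0.01,0],[-0.6,0,0,0.01,0]]'
python3 -c "from h import *;to(.575,-.2625,.110,8.4)"
python3 -m inch '[[-0.6,0,0.02,0,0],[-0.6,0,0.02,0,0],[-0.6,0,0.02,0,0]]'
python3 -c "from h import *;to(.575,-.2625,.110,8.4)"
```

```text
clock: 9.57
position: [0.5753, -0.2644, 0.1139]
tcp_rot: [-0.051, 0.709, -0.701, 0.054]
wrist_force: [-0.0, 0.2, -4.2]
grip_width: 0.0276
t 9.57 pos [ 0.5753 -0.2644  0.1139] jaw ang -81.54 down [ 0.004  0.012 -1.   ] F [-0.02  0.22 -4.2 ] T [ 0.04 -0.02 -0.01] w 0.0276
  shift [-0.     0.04  -0.019] twist 0.001
clock: 9.82
position: [0.5751, -0.2643, 0.1117]
tcp_rot: [-0.051, 0.709, -0.701, 0.054]
wrist_force: [0.3, -0.1, -3.4]
grip_width: 0.0268
t 9.82 pos [ 0.5751 -0.2643  0.1117] jaw ang -81.53 down [ 0.003  0.013 -1.   ] F [ 0.3  -0.1  -3.39] T [-0.12 -0.02  0.01] w 0.0268
  shift [-0.001  0.017 -0.018] twist 0.001
```

```bash
python3 -m inch '[[-0.6,0,0.02,0.002,0],[-0.6,0,0.02,0.002,0],[-0.6,0,0.02,0.002,0]]'
python3 -c "from h import *;to(.575,-.2625,.110,8.4)"
python3 -m inch '[[-0.6,0,0.02,0,0],[-0.6,0,0.02,0,0],[-0.6,0,0.02,0,0]]'
python3 -c "from h import *;to(.575,-.2625,.110,8.4)"
```

```text
clock: 10.07
position: [0.575, -0.2644, 0.1095]
tcp_rot: [-0.051, 0.71, -0.701, 0.054]
wrist_force: [0.2, 0.1, -3.8]
grip_width: 0.0268
t 10.07 pos [ 0.575  -0.2644  0.1095] jaw ang -81.53 down [ 0.003  0.013 -1.   ] F [ 0.21  0.11 -3.8 ] T [-0.07  0.03 -0.01] w 0.0268
  shift [-0.003 -0.005 -0.019] twist 0.002
clock: 10.32
position: [0.5749, -0.2645, 0.1073]
tcp_rot: [-0.051, 0.71, -0.701, 0.053]
wrist_force: [-1.1, -0.3, -3.4]
grip_width: 0.0274
t 10.32 pos [ 0.5749 -0.2645  0.1073] jaw ang -81.54 down [ 0.003  0.013 -1.   ] F [-1.06 -0.32 -3.4 ] T [-0.09  0.01 -0.06] w 0.0274
  shift [-0.004 -0.026 -0.02 ] twist 0.001
```

```bash
python3 -m inch '[[-0.6,0,0.02,0,0],[-0.6,0,0.02,0,0],[-0.6,0,0.02,0,0]]'
python3 -m inch '[[-0.6,0,0.02,0,0],[-0.6,0,0.02,0,0],[-0.6,0,0.02,0,0]]'
python3 -c "from h import *;to(.575,-.2645,.110,8.4)"
python3 -m inch '[[-0.6,0,0.01,0,0],[-0.6,0,0.01,0,0],[-0.6,0,0.01,0,0]]'
python3 -c "from h import *;to(.575,-.2645,.110,8.4)"
```

```text
clock: 10.57
position: [0.5748, -0.2644, 0.1051]
tcp_rot: [-0.051, 0.71, -0.701, 0.053]
wrist_force: [0.0, -0.6, -2.6]
grip_width: 0.0274
clock: 10.82
position: [0.5747, -0.2644, 0.103]
tcp_rot: [-0.051, 0.71, -0.701, 0.053]
wrist_force: [0.8, 0.9, -2.6]
grip_width: 0.0272
t 10.82 pos [ 0.5747 -0.2644  0.103 ] jaw ang -81.53 down [ 0.002  0.013 -1.   ] F [ 0.77  0.91 -2.57] T [-0.05 -0.04  0.01] w 0.0272
  shift [-0.004 -0.07   0.001] twist 0.001
clock: 11.07
position: [0.5746, -0.2642, 0.1019]
tcp_rot: [-0.051, 0.71, -0.701, 0.053]
wrist_force: [-0.5, 0.2, -4.0]
grip_width: 0.0274
t 11.07 pos [ 0.5746 -0.2642  0.1019] jaw ang -81.53 down [ 0.002  0.013 -1.   ] F [-0.49  0.24 -4.04] T [-0.01  0.05  0.06] w 0.0274
  shift [-0.004 -0.081  0.002] twist 0.001
```

```bash
cat > ok.py <<'E'
from h import *
import sys
s=env.get_state();f=s["wrist_force"];print(s["position"].round(4),f.round(1),s["torque"].round(2));sys.exit(0 if f[2]<-1.2 and np.hypot(f[0],f[1])<3 else 1)
E
python3 -m inch '[[-0.6,0,0.01,0,0],[-0.6,0,0.01,0,0],[-0.6,0,0.01,0,0]]' >/dev/null; python3 ok.py && 
python3 -m inch '[[-0.6,0,0.01,0,0],[-0.6,0,0.01,0,0],[-0.6,0,0.01,0,0]]' >/dev/null && python3 ok.py && 
python3 -m inch '[[-0.6,0,0.01,0,0],[-0.6,0,0.01,0,0],[-0.6,0,0.01,0,0]]' >/dev/null && python3 ok.py && 
python3 -m inch '[[-0.6,0,0.01,0,0],[-0.6,0,0.01,0,0],[-0.6,0,0.01,0,0]]' >/dev/null && python3 ok.py && 
python3 -m inch '[[-0.6,0,0.01,0,0],[-0.6,0,0.01,0,0],[-0.6,0,0.01,0,0]]' >/dev/null && python3 ok.py && 
python3 -m inch '[[-0.6,0,0.01,0,0],[-0.6,0,0.01,0,0],[-0.6,0,0.01,0,0]]' >/dev/null && python3 ok.py; 
python3 -c "from h import *;to(.575,-.2645,.110,8.4)"
```

```text
[ 0.5745 -0.2642  0.1008] [ 0.3 -0.1 -3.3] [-0.06  0.02 -0.02]
[ 0.5745 -0.2641  0.0997] [ 0.  -0.6 -3. ] [ 0.03  0.   -0.  ]
[ 0.5744 -0.2641  0.0986] [ 0.4  0.2 -3.8] [0.   0.02 0.05]
[ 0.5744 -0.264   0.0975] [ 0.5  1.1 -3.4] [-0.1   0.01  0.03]
[ 0.5743 -0.264   0.0964] [ 0.3  0.6 -3.3] [-0.04  0.03 -0.02]
[ 0.5742 -0.264   0.0953] [ 0.5 -0.3 -2.7] [-0.07 -0.06 -0.02]
t 12.57 pos [ 0.5742 -0.264   0.0953] jaw ang -81.53 down [ 0.001  0.014 -1.   ] F [ 0.52 -0.25 -2.7 ] T [-0.07 -0.06 -0.02] w 0.0274
  shift [-0.007 -0.147  0.004] twist 0.002
```

```bash
python3 -m inch '[[-0.6,-0.005,0.01,0.003,0],[-0.6,-0.005,0.01,0.003,0],[-0.6,-0.005,0.01,0.003,0]]' >/dev/null; python3 ok.py && 
python3 -m inch '[[-0.6,0,0.01,0,0],[-0.6,0,0.01,0,0],[-0.6,0,0.01,0,0]]' >/dev/null && python3 ok.py && 
python3 -m inch '[[-0.6,0,0.01,0,0],[-0.6,0,0.01,0,0],[-0.6,0,0.01,0,0]]' >/dev/null && python3 ok.py && 
python3 -m inch '[[-0.6,0,0.01,0,0],[-0.6,0,0.01,0,0],[-0.6,0,0.01,0,0]]' >/dev/null && python3 ok.py && 
python3 -m inch '[[-0.6,0,0.01,0,0],[-0.6,0,0.01,0,0],[-0.6,0,0.01,0,0]]' >/dev/null && python3 ok.py && 
python3 -m inch '[[-0.6,0,0.01,0,0],[-0.6,0,0.01,0,0],[-0.6,0,0.01,0,0]]' >/dev/null && python3 ok.py; 
python3 -c "from h import *;to(.575,-.2645,.110,8.4)"
```

```text
[ 0.5748 -0.2642  0.0942] [ 0.2  0.6 -3.6] [-0.    0.05  0.03]
[ 0.5747 -0.2641  0.0931] [-0.2  0.1 -3.6] [-0.   -0.04  0.03]
[ 0.5746 -0.2641  0.092 ] [ 1.2 -0.2 -4.3] [-0.02 -0.02  0.05]
[ 0.5746 -0.264   0.091 ] [-0.4  0.1 -3.3] [-0.02  0.03  0.03]
[ 0.5745 -0.264   0.0899] [-0.1  0.2 -3.5] [ 0.   -0.03 -0.03]
[ 0.5747 -0.2641  0.0891] [-0.3 -0.4 -1.3] [-0.01  0.06  0.01]
t 14.07 pos [ 0.5747 -0.2641  0.0891] jaw ang -81.53 down [ 0.     0.014 -1.   ] F [-0.31 -0.43 -1.34] T [-0.01  0.06  0.01] w 0.0269
  shift [-0.003 -0.209  0.001] twist 0.002
```

```bash
python3 -m inch '[[-0.6,0,0.005,0,0],[-0.6,0,0.01,0,0],[-0.6,0,0.01,0,0]]' >/dev/null; python3 ok.py
python3 -c "from h import *;to(.575,-.2645,.110,8.4)"
```

```text
[ 0.5749 -0.2644  0.0884] [-0.1 -0.3 -0.6] [-0.12  0.13 -0.01]
t 14.32 pos [ 0.5749 -0.2644  0.0884] jaw ang -81.53 down [ 0.001  0.013 -1.   ] F [-0.09 -0.31 -0.63] T [-0.12  0.13 -0.01] w 0.0275
  shift [-0.001 -0.216 -0.002] twist 0.002
```

```bash
python3 -m inch '[[-0.6,0,0.01,0,0],[-0.6,0,0.02,0,0],[-0.6,0,0.02,0,0]]' >/dev/null; python3 ok.py
python3 -c "from h import *;to(.575,-.2645,.110,8.4)"
```

```text
[ 0.5754 -0.2652  0.087 ] [ 0.9 -3.2  3.1] [-0.49  0.21  0.06]
t 14.57 pos [ 0.5754 -0.2652  0.087 ] jaw ang -81.54 down [ 0.002  0.012 -1.   ] F [ 0.89 -3.17  3.09] T [-0.49  0.21  0.06] w 0.0272
  shift [ 0.002 -0.23  -0.01 ] twist 0.001
```

```bash
python3 -m inch '[[-0.6,0,0.008,0,0],[-0.6,0,0.008,0,0],[-0.6,0,0.008,0,0]]' >/dev/null; python3 ok.py
python3 -m inch '[[-0.6,0,0.008,0,0],[-0.6,0,0.008,0,0],[-0.6,0,0.008,0,0]]' >/dev/null; python3 ok.py
```

```text
[ 0.5757 -0.2659  0.0864] [ 1.3 -2.9  2.8] [-0.57  0.07  0.11]
[ 0.5759 -0.2661  0.0859] [-0.4 -2.6  4.6] [-0.52  0.26  0.11]
```

```bash
python3 -m inch '[[-0.6,0,0.005,0,0],[-0.6,0,0.005,0,0]]' >/dev/null; python3 ok.py
python3 -m inch '[[-0.6,0,0.005,0,0],[-0.6,0,0.005,0,0]]' >/dev/null; python3 ok.py
python3 -c "
from h import *
for i in range(4):
    env.snapshot('top');s=env.get_state();print(s['clock'],s['wrist_force'].round(2),s['position'].round(4))"
```

```text
[ 0.5759 -0.2661  0.0857] [-0.8 -2.1  5.7] [-0.42  0.5  -0.03]
[ 0.5759 -0.2661  0.0856] [-1.3 -2.   6.9] [-0.4   0.57  0.03]
15.45 [ 0.01 -1.39  6.36] [ 0.5759 -0.2661  0.0856]
15.5 [ 0.1  -2.29  6.73] [ 0.5759 -0.2661  0.0856]
15.55 [-0.76 -1.1   6.97] [ 0.5759 -0.2661  0.0857]
15.6 [-1.13 -1.61  6.54] [ 0.576  -0.2661  0.0857]
```

```bash
cat > hold.py <<'E'
from h import *
f=[]
for i in range(5): env.snapshot('top');s=env.get_state();f.append(s['wrist_force'])
f=np.array(f);print(s['clock'],f.mean(0).round(2),f[:,2].round(1),s['position'].round(4),"push",(f[:,2].mean()+3.3).round(2))
E
python3 -m inch '[[-0.6,0,-0.003,0,0],[-0.6,0,-0.003,0,0],[-0.6,0,-0.003,0,0]]' >/dev/null; python3 hold.py
```

```text
16.1 [-0.95 -2.03  4.21] [4.6 4.2 4.1 4.4 3.7] [ 0.5759 -0.2661  0.0859] push 7.51
```

```bash
python3 -m inch '[[-0.6,0,-0.002,0,0],[-0.6,0,-0.002,0,0],[-0.6,0,-0.002,0,0]]' >/dev/null; python3 hold.py
```

```text
16.6 [ 0.04 -2.32  3.19] [3.7 3.5 2.6 2.7 3.4] [ 0.5759 -0.2661  0.0861] push 6.49
```

```bash
python3 -m inch '[[-0.6,0,-0.001,0,0],[-0.6,0,-0.001,0,0],[-0.6,0,-0.001,0,0],[-0.6,0,-0.001,0,0]]' >/dev/null; python3 hold.py;python3 hold.py; python3 hold.py; python3 -c "from h import *;to(.575,-.2645,.110,8.4)"
```

```text
17.1833 [ 0.42 -2.23  2.38] [3.  2.3 2.4 2.  2.2] [ 0.5758 -0.2662  0.0861] push 5.68
17.4333 [ 0.27 -2.52  2.5 ] [2.9 2.7 3.1 2.  1.8] [ 0.5758 -0.2661  0.0861] push 5.8
17.6833 [ 0.4  -2.13  2.09] [2.9 2.2 1.5 1.9 1.9] [ 0.5758 -0.2661  0.0861] push 5.39
t 17.68 pos [ 0.5758 -0.2661  0.0861] jaw ang -81.56 down [ 0.003  0.01  -1.   ] F [ 0.6  -2.69  1.91] T [-0.48  0.18  0.15] w 0.0275
  shift [ 0.005 -0.239 -0.02 ] twist 0.001
```

```bash
python3 -m inch '[[-0.6,0,-0.02,0,0],[-0.6,0,-0.04,-0.01,0],[-0.6,0,-0.06,-0.015,0],[-0.6,0,-0.06,-0.015,0]]' >/dev/null; python3 ok.py
python3 -m inch '[[-0.6,0,-0.04,0,0],[-0.6,0,-0.08,0,0],[-0.6,0,-0.12,0,0],[-0.6,0,-0.12,0,0]]' >/dev/null; python3 ok.py
python3 -c "from h import *;to(.575,-.2645,.165,8.4)"
```

```text
[ 0.5754 -0.2635  0.0919] [ 0.3  0.8 -3.2] [ 0.03 -0.01 -0.02]
[ 0.5758 -0.2642  0.105 ] [-1.1 -1.5 -3.3] [-0.39  0.09  0.03]
t 18.35 pos [ 0.5758 -0.2642  0.105 ] jaw ang -81.55 down [ 0.004  0.011 -1.   ] F [-1.12 -1.5  -3.34] T [-0.39  0.09  0.03] w 0.0272
  shift [ 0.005 -0.6   -0.005] twist 0.001
```

```bash
python3 -m inch '[[-0.6,0,-0.06,0.005,0],[-0.6,0,-0.12,0.005,0],[-0.6,0,-0.2,0,0],[-0.6,0,-0.4,0,0],[-0.6,0,-0.65,0,0],[-0.6,0,-0.65,0,0],[-0.6,0,-0.65,0,0],[-0.6,0,-0.65,0,0]]' >/dev/null; python3 ok.py
python3 - <<'E'
from h import *
a=np.radians(6.6);C=np.array([.4788,.2632])
print("notch",C+np.array([[np.cos(a),-np.sin(a)],[np.sin(a),np.cos(a)]])@[0,-.066])
to(.4864,.1976,.17,6.6)
im=[]
for n,(x,y) in(("top",(370,145)),("side",(260,115))):
    p,d=env.snapshot(n); np.savez(f"pics/{n}3.npz",p=p,d=d); im.append(cv2.resize(p[y:y+75,x:x+80],(400,375),interpolation=cv2.INTER_CUBIC))
cv2.imwrite("pics/c4.png",np.hstack(im)[:,:,::-1])
E
```

```text
[ 0.5751 -0.2646  0.1697] [-0.1 -0.1 -2.7] [-0.04  0.08 -0.01]
notch [0.48638585 0.1976374 ]
t 19.02 pos [ 0.5751 -0.2646  0.1697] jaw ang -81.54 down [ 0.003  0.011 -1.   ] F [-0.1  -0.07 -2.7 ] T [-0.04  0.08 -0.01] w 0.0274
  shift [ 0.197  0.045 -4.702] twist 0.041
```

View pics/c4.png

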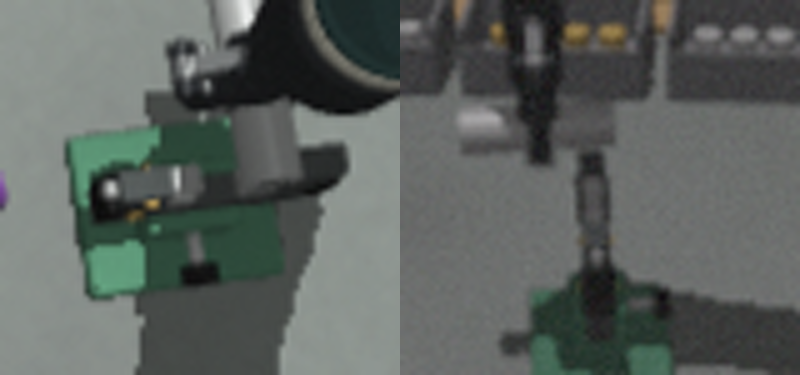

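Pin is out, still level and square, held round its middle: pin at (270,140) in the top crop and (535,130) in the side crop. Carrying it to the rack.

```bash
python3 -m inch '[[-0.6,0,0,-0.3,0.04],[-0.6,0.02,0,-0.6,0.04],[-0.6,0.04,0,-0.95,0.04],[-0.6,0.04,0,-0.95,0.04],[-0.6,0.04,0,-0.95,0.04],[-0.6,0.04,0,-0.95,0.04]]' >/dev/null
python3 -m inch '[[-0.6,0,0,-0.3,0],[-0.6,0.02,0,-0.6,0],[-0.6,0.04,0,-0.95,0],[-0.6,0.04,0,-0.95,0],[-0.6,0.04,0,-0.95,0],[-0.6,0.04,0,-0.95,0]]' >/dev/null
python3 -m inch '[[-0.6,0,0,-0.3,0],[-0.6,0.02,0,-0.6,0],[-0.6,0.04,0,-0.95,0],[-0.6,0.04,0,-0.95,0],[-0.6,0.04,0,-0.95,0],[-0.6,0.04,0,-0.95,0]]' >/dev/null
python3 -m inch '[[-0.6,0,0,-0.3,0],[-0.6,0.02,0,-0.6,0],[-0.6,0.04,0,-0.95,0],[-0.6,0.04,0,-0.95,0],[-0.6,0.04,0,-0.95,0],[-0.6,0.04,0,-0.95,0]]' >/dev/null
python3 -c "from h import *;to(.4855,.198,.13,6.6)"
```

```text
t 21.12 pos [0.5132 0.105  0.1714] jaw ang -83.68 down [ 0.     0.009 -1.   ] F [ 0.12 -1.18 -3.06] T [-0.03 -0.02 -0.02] w 0.0271
  shift [ 0.173  0.422 -0.951] twist -0.006
```

```bash
python3 -m inch '[[-0.6,0.06,0,-0.3,0],[-0.6,0.12,0,-0.6,0],[-0.6,0.17,0,-0.95,0],[-0.6,0.17,0,-0.95,0],[-0.6,0.17,0.2,-0.95,0],[-0.6,0.17,0.42,-0.95,0],[-0.6,0.17,0.42,-0.95,0],[-0.6,0.17,0.42,-0.95,0]]' >/dev/null
python3 -c "from h import *;to(.4855,.198,.09,6.6)"
```

```text
t 21.78 pos [0.4859 0.1957 0.1294] jaw ang -83.85 down [-0.002  0.007 -1.   ] F [ 0.71  0.66 -3.27] T [ 0.01 -0.04 -0.01] w 0.027
  shift [ 0.001  0.394 -0.02 ] twist -0.01
```

```bash
python3 -m inch '[[-0.6,0,0.15,-0.02,-0.01],[-0.6,0,0.3,-0.02,-0.01],[-0.6,0,0.5,-0.02,-0.01],[-0.6,0,0.5,-0.02,-0.01],[-0.6,0,0.5,-0.02,-0.01]]' >/dev/null
python3 - <<'E'
from h import *
to(.4855,.198,.05,6.6)
im=[]
for n,(x,y) in(("top",(180,165)),("side",(260,250))):
    p,d=env.snapshot(n); im.append(cv2.resize(p[y:y+75,x:x+80],(400,375),interpolation=cv2.INTER_CUBIC))
cv2.imwrite("pics/c5.png",np.hstack(im)[:,:,::-1])
E
```

```text
t 22.2 pos [0.4861 0.1973 0.0799] jaw ang -83.48 down [-0.003  0.007 -1.   ] F [ 0.18 -0.28 -1.74] T [ 0.02 -0.1   0.01] w 0.0277
  shift [ 0.005  0.299 -0.006] twist -0.002
```

View pics/c5.png

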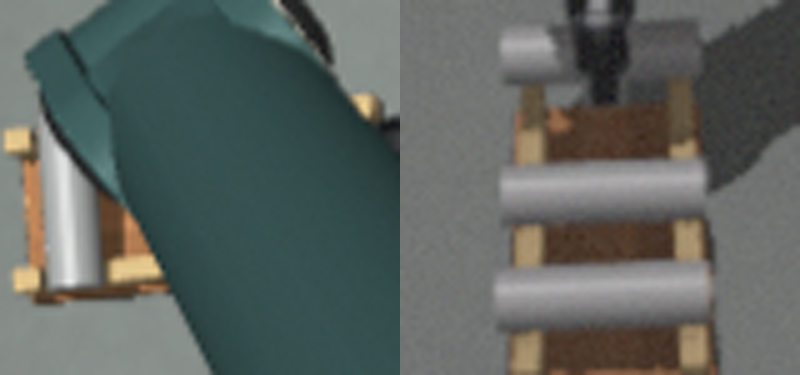

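The side crop shows the pin (600,50) lined up with the passed pins: its ends are at 500 and 705, theirs at 500 and 707. Lowering by feel.

```bash
python3 -m inch '[[-0.6,0,0.1,-0.005,0],[-0.6,0,0.2,-0.005,0],[-0.6,0,0.22,-0.005,0],[-0.6,0,0.22,-0.005,0],[-0.6,0,0.22,-0.005,0]]' >/dev/null;  python3 ok.py && 
python3 -m inch '[[-0.6,0,0.01,0,0],[-0.6,0,0.02,0,0],[-0.6,0,0.02,0,0]]' >/dev/null && python3 ok.py && 
python3 -m inch '[[-0.6,0,0.01,0,0],[-0.6,0,0.02,0,0],[-0.6,0,0.02,0,0]]' >/dev/null && python3 ok.py && 
python3 -m inch '[[-0.6,0,0.01,0,0],[-0.6,0,0.01,0,0],[-0.6,0,0.01,0,0]]' >/dev/null && python3 ok.py && 
python3 -m inch '[[-0.6,0,0.01,0,0],[-0.6,0,0.01,0,0],[-0.6,0,0.01,0,0]]' >/dev/null && python3 ok.py && 
python3 -m inch '[[-0.6,0,0.01,0,0],[-0.6,0,0.01,0,0],[-0.6,0,0.01,0,0]]' >/dev/null && python3 ok.py; 
python3 -c "from h import *;to(.4855,.198,.0472,6.6)"
```

```text
[0.4865 0.1988 0.0586] [-0.4  0.5 -2.4] [ 0.07 -0.01 -0.03]
[0.4865 0.1989 0.0566] [ 0.8  0.1 -3.3] [-0.02  0.03 -0.05]
[0.4865 0.1988 0.0545] [ 0.2 -0.3 -3.9] [-0.02  0.04  0.  ]
[0.4864 0.1988 0.0534] [-0.9  0.4 -2.6] [-0.03 -0.   -0.  ]
[0.4864 0.1988 0.0523] [-0.1  0.  -3.5] [-0.04  0.05  0.02]
[0.4863 0.1988 0.0513] [-0.4 -0.2 -3. ] [ 0.01 -0.1  -0.04]
t 23.97 pos [0.4863 0.1988 0.0513] jaw ang -83.43 down [-0.001  0.008 -1.   ] F [-0.43 -0.24 -2.98] T [ 0.01 -0.1  -0.04] w 0.0275
  shift [0.009 0.041 0.007] twist -0.001
```

```bash
python3 -m inch '[[-0.6,0,0.01,0,0],[-0.6,0,0.01,0,0],[-0.6,0,0.01,0,0]]' >/dev/null && python3 ok.py && 
python3 -m inch '[[-0.6,0,0.01,0,0],[-0.6,0,0.01,0,0],[-0.6,0,0.01,0,0]]' >/dev/null && python3 ok.py && 
python3 -m inch '[[-0.6,0,0.01,0,0],[-0.6,0,0.01,0,0],[-0.6,0,0.01,0,0]]' >/dev/null && python3 ok.py && 
python3 -m inch '[[-0.6,0,0.01,0,0],[-0.6,0,0.01,0,0],[-0.6,0,0.01,0,0]]' >/dev/null && python3 ok.py && 
python3 -m inch '[[-0.6,0,0.01,0,0],[-0.6,0,0.01,0,0],[-0.6,0,0.01,0,0]]' >/dev/null && python3 ok.py; 
python3 -c "from h import *;to(.4855,.198,.0472,6.6)"
```

```text
[0.4863 0.1987 0.0502] [ 0.2 -0.  -2.5] [0.01 0.02 0.05]
[0.4865 0.1986 0.0494] [-0.9 -0.6  1.5] [-0.26  0.01 -0.02]
t 24.47 pos [0.4865 0.1986 0.0494] jaw ang -83.45 down [-0.001  0.007 -1.   ] F [-0.87 -0.56  1.53] T [-0.26  0.01 -0.02] w 0.0276
  shift [0.011 0.022 0.005] twist -0.001
```

```bash
python3 -m inch '[[-0.6,0,0,0.01,0],[-0.6,0,0,0.01,0],[-0.6,0,0,0.01,0]]' >/dev/null; python3 ok.py && 
python3 -m inch '[[-0.6,0,0.01,0,0],[-0.6,0,0.01,0,0],[-0.6,0,0.01,0,0]]' >/dev/null && python3 ok.py;
python3 -c "from h import *;to(.4855,.198,.0472,6.6)"
```

```text
[0.4865 0.1976 0.0492] [-0.2 -0.7 -2.8] [0.06 0.01 0.02]
[0.4866 0.1975 0.0483] [-0.7 -1.1 -0.4] [-0.25  0.03 -0.04]
t 24.97 pos [0.4866 0.1975 0.0483] jaw ang -83.46 down [-0.001  0.007 -1.   ] F [-0.73 -1.09 -0.42] T [-0.25  0.03 -0.04] w 0.0271
  shift [ 0.01   0.011 -0.006] twist -0.001
```

Confirmed: moving 1 mm to -y freed it, and it then sank 1 mm further. Once more.

```bash
python3 -m inch '[[-0.6,0,0,0.01,0],[-0.6,0,0,0.01,0],[-0.6,0,0,0.01,0]]' >/dev/null; python3 ok.py && 
python3 -m inch '[[-0.6,0,0.01,0,0],[-0.6,0,0.01,0,0],[-0.6,0,0.01,0,0]]' >/dev/null && python3 ok.py;
python3 -c "from h import *;to(.4855,.198,.0472,6.6)"
```

```text
[0.4865 0.1965 0.0481] [-0.1  0.4 -3. ] [ 0.03  0.02 -0.06]
[0.4866 0.1966 0.0475] [-1.6 -0.9  4.4] [-0.14  0.4  -0.16]
t 25.47 pos [0.4866 0.1966 0.0475] jaw ang -83.47 down [-0.001  0.007 -1.   ] F [-1.6  -0.89  4.44] T [-0.14  0.4  -0.16] w 0.0274
  shift [ 0.009  0.004 -0.015] twist -0.002
```

Seated: the lift force is nearly vertical and the height matches the expected 0.0472. Easing off the grip, opening a little, and checking.

```bash
python3 -m inch '[[-0.6,0,-0.003,0,0],[-0.6,0,-0.003,0,0],[-0.6,0,-0.003,0,0]]' 20 
python3 ok.py
python3 -m inch '[[-0.25,0,0,0,0],[-0.15,0,0,0,0],[-0.05,0,0,0,0],[0,0,0,0,0],[0,0,0,0,0]]'
python3 -c "from h import *;to(.4855,.198,.0472,6.6)"
```

```text
clock: 25.72
position: [0.4866, 0.1966, 0.0477]
tcp_rot: [-0.041, 0.709, -0.703, 0.04]
wrist_force: [-0.0, -0.5, -0.6]
grip_width: 0.0273
[0.4866 0.1966 0.0477] [-0.  -0.5 -0.6] [-0.15 -0.   -0.01]
clock: 26.13
position: [0.4867, 0.1967, 0.0478]
tcp_rot: [-0.041, 0.709, -0.703, 0.04]
wrist_force: [-0.1, 0.5, -0.7]
grip_width: 0.0427
t 26.13 pos [0.4867 0.1967 0.0478] jaw ang -83.46 down [-0.001  0.007 -1.   ] F [-0.11  0.54 -0.71] T [-0.01 -0.01 -0.04] w 0.0427
  shift [ 0.01   0.006 -0.014] twist -0.001
```

Released. Going straight up and then clear toward -y, well above everything.

```bash
python3 -m inch '[[0,0,-0.1,0,0],[0,0,-0.3,0,0],[0,0,-0.6,0,0],[0,0,-0.9,0,0],[0,0,-0.9,0,0],[0,0,-0.9,0,0]]'
python3 -m inch '[[0,0,-0.4,0,0],[0,0,-0.8,0,0],[0,0.3,-0.8,0.3,0],[0,0.6,-0.8,0.6,0],[0,0.6,-0.8,0.9,0],[0,0.6,-0.8,0.9,0],[0,0.6,-0.8,0.9,0]]'
python3 -m inch '[[0,0,0,0.4,0],[0,0,0,0.8,0],[0,0,0,1,0],[0,0,0,1,0],[0,0,0,1,0]]'
python3 -m inch '[[0,0,0,0.4,0],[0,0,0,0.8,0],[0,0,0,1,0],[0,0,0,1,0],[0,0,0,1,0]]'
python3 - <<'E'
from h import *
im=[]
for n in("top","side"):
    p,d=env.snapshot(n);im.append(cv2.resize(p,(480,300)));P=cloud(n,p,d);S=cv2.cvtColor(p,cv2.COLOR_RGB2HSV)[...,1];X,Y,Z=np.moveaxis(P,-1,0)
    r=(X>.38)&(X<.6)&(Y>.14)&(Y<.4)&(Z>.054)&(Z<.1)&(S<60);nl,l=cv2.connectedComponents(r.astype(np.uint8))
    for i in range(1,nl):
        if (l==i).sum()>60: print(n,(l==i).sum(),pca(P[l==i][:,:2]),np.percentile(Z[l==i],95))
    im[-1]=cv2.resize(p[165:245,165:365] if n=="top" else p[130:350,200:400],(400,160) if n=="top" else (400,440))
cv2.imwrite("pics/c6.png",np.vstack(im)[:,:,::-1])
E
```

```text
clock: 26.63
position: [0.4881, 0.1965, 0.1402]
tcp_rot: [-0.039, 0.709, -0.703, 0.042]
wrist_force: [-0.4, -0.1, -0.6]
grip_width: 0.0428
clock: 27.22
position: [0.4381, 0.0978, 0.2188]
tcp_rot: [-0.038, 0.709, -0.703, 0.04]
wrist_force: [-0.2, 0.5, 0.4]
grip_width: 0.0424
clock: 27.63
position: [0.4493, -0.0013, 0.2175]
tcp_rot: [-0.038, 0.709, -0.703, 0.039]
wrist_force: [0.4, 1.1, -0.1]
grip_width: 0.0428
clock: 28.05
position: [0.4606, -0.0994, 0.2162]
tcp_rot: [-0.038, 0.71, -0.702, 0.039]
wrist_force: [0.2, 0.8, 0.8]
grip_width: 0.0423
top 391 (array([0.48777907, 0.19619179]), np.float64(6.877679165264209), np.float64(0.10083712930138125)) 0.07010177852041355
top 400 (array([0.48168706, 0.26106187]), np.float64(6.66562665675591), np.float64(0.10125877577362269)) 0.07016944192272359
top 407 (array([0.47506757, 0.32619852]), np.float64(6.523113046228685), np.float64(0.10148330160374977)) 0.07016299632117806
side 380 (array([0.48666914, 0.2055192 ]), np.float64(6.656605154955321), np.float64(0.09799147301224875)) 0.06939003913733433
side 429 (array([0.47956294, 0.27115994]), np.float64(6.5923396646508605), np.float64(0.09899151056733371)) 0.06997280965466399
side 481 (array([0.47270703, 0.33636006]), np.float64(6.399342249836581), np.float64(0.09891793071991217)) 0.06992155145522883
```

View pics/c6.png

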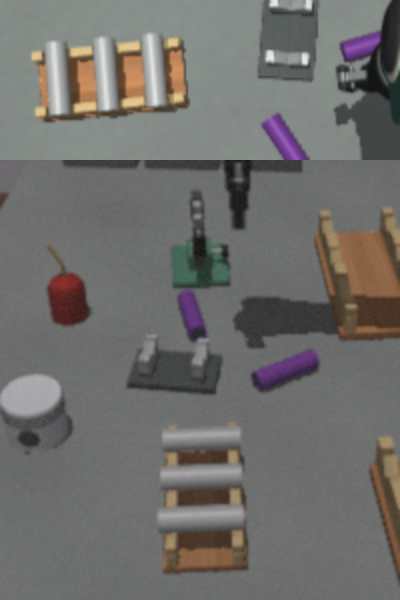

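The pin lies level in the free notch: (153,70) in the top crop, in line with the passed pins at (105,73) and (57,77). Everything else is in place. Handing in.

```bash
python3 -c "from plant import env;print(env.close_job())"
```

```text
the job is handed in; nothing more can be done
None
```

The pin was gauged and now lies in the rack's free notch. I handed the job in at about 28 s on the clock, out of 72 s allowed.

- **Gauging:** The pin went down through the go gap after one light touch of about 2 N on the +y side, which I corrected. The no-go anvil stopped it with its axis about 92 mm up. I leaned on it at about 5.4–5.8 N for over half a second.
- **Push above the fair range:** While I was finding the stop, the push rose to about 10 N for a few tenths of a second. That is above the fair 5–7 N but below the gauge's 20 N limit, and I eased it back before the steady hold. These figures come from wrist readings with about ±0.7 N of noise, less the pin's weight.
- **Laying down:** I lowered the pin by feel, moved it 2 mm sideways to seat it in the notch, then eased the grip before opening. At seating the push was briefly about 7–8 N.
- **Last checks:** The top camera puts the pin at (0.488, 0.196), at the same height and within 0.4° of the passed pins, and one 65 mm notch spacing from the middle one. The passed pins are within 0.5 mm of where they started, and by eye nothing else had moved. The side camera reads the pins' y about 9 mm higher, because it only sees their near faces. That offset is the same for all three.

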